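# Feel the bite gap of an articulator with a taper gauge

### The arm

A 6-joint arm with a two-finger parallel gripper is mounted at the origin on a cart in front of the work surface, level with it; the furniture and walls round the work are solid. World frame = base frame: x ahead of the robot, y to its left, z up, the work surface at z = 0. Lengths are in m, angles in rad, forces in N, time in s.
With the tool pointing down it reaches from about 0.3 to 0.775 m from the base axis. Payload 14.6 kg.
Tool frame: the origin (TCP) lies at the very end of the fingers, on their centre line; the grasp point (between the pads) lies 19 mm behind it; z points along the fingers, y is the direction in which the jaws open and shut (so a half turn about z gives the same grasp; the last joint's range is limited). The gripper opens to 85 mm and grips with 20 to 120 N. Pads are 22 mm wide; open, the fingers measure 114 mm over their backs; the gripper's body (76 mm by 85 mm) begins 54 mm behind the grasp point. The pads swing forward as they close: fully open they stand 13 mm farther back than shut.
Start: joints at [-1.411, 0.3, 1.521, -0, 1.321, -0.067], TCP at [0.124, -0.536, 0.231] pointing down, gripper open.
Joint ranges: [-3.03, 3.03], [-0.79, 2.21], [0.23, 2.52], [-1.04, 4.18], [0, 3.07], [-2.55, 2.55]. Speed limits (rad/s): [2.22, 2.22, 2.57, 3.14, 3.14, 3.14].

### API

Orientations are given as a unit quaternion [x, y, z, w].
In Python, from cell import env gives the robot as it stands.
- The arm moves only by the shell command python3 -m crank 'ROWS' [FORCE]. ROWS is JSON, a list of rows, each an object with "hand": the opening, from 0 (shut) to 1 (fully open); "linear": the shift along the world's x, y, z in cm, a list of three; "spin": the turn about the world's z in rad. In form: [{"hand": hand, "linear": [dx, dy, dz], "spin": spin}, ...]. A call has 1 to 10 rows; each row shifts and turns the pose as measured when the row begins; what a row does not reach is not made up. A row lasts 1/8 s, in which the tool goes at most 62.5 mm and 10.7 degrees, less where a joint would pass 70% of its speed; a pose out of reach is approached as far as the arm can. A call with a gripper value outside its range is refused whole. The fingers move at their own pace and stop on an object; FORCE is the grip in N (left out, the last holds). Time passes only in rows, so rows that do not move let the fingers close. It gives the time, the measured TCP pose, the force and the opening at its end, in the units of the state.
- env.state(): the state, without advancing time (a new reading comes with each control period).
- env.grab_frame(name): name is "scene" or "top"; returns the picture (420x560x3 uint8, blue, green, red); there is no depth.
- env.camera_info(name): a dict with "K" (3x3 intrinsics, pixels), "R" (3x3) and "t" (3): a world point X has camera coordinates R X + t. Camera axes: x right, y down, z forward; pixel columns grow to the right and rows downward; lengths in m; the calibration is good to about 2 mm. A picture is of the moment at which its call begins. camera_info takes no time and is no camera call.
- env.close_job(): hands the job in, once; it reports no verdict.
Trained networks look in the newest picture that a camera, given by its name, has taken for a name from the list of things; names that differ only in an ending like _2 or _b are one class to them, and where a whole thing is asked for, a point or a joint stands for the part that bears it (a point fixed in the world has none). Each returns a list of dicts, best first, with "confidence" (0 to 1); they miss things now and then, are a little off and sometimes report something else, mostly with a low value. They report only what shows in the picture. A call takes as long as a camera call.
- env.boxes_of(camera, label): "location" ([column, row] in pixels, amid what is visible of it).
The state is a dict: "t": time; "qpos": joint angles; "qvel": joint speeds; "joint_torque": joint torques, N m; "tcp_pos": TCP position; "tool_rot": TCP orientation; "contact_force": force on the tool from outside, world axes, zero at the start; "moment": the same for the moment, N m; "finger_gap": opening from 0.0 (shut) to 1.0 (fully open).
Only numpy, scipy, OpenCV 4.12 (cv2) and the standard library are available. Lean on these libraries where they do the work, as an engineer would, in place of code of your own. Each camera call takes 0.05 s, during which the arm holds its last target.

### The job

Measure the bite gap of the dental articulator: lift the taper gauge from its stand by the blue handle, and slide its blade straight in along the lower table, under the sprung upper plate, until it drags snugly and has raised the plate's front lip by about one millimetre, never by more than about three. Finish while still holding the gauge motionless at that depth by its handle, with the gripper touching nothing of the articulator, and do not bump the articulator with the arm or gripper or disturb the other things on the trolley.

Things in the scene. Friction and masses are not known exactly. Their poses are not given: they have to be found in the camera images.
- gauge: Taper gauge, loose, 70 g: upright blue handle, 30 mm (x) by 10 mm thick (y; pinch here), top 54 mm above the underside, on a 34 x 16 mm foot 12 mm high; steel blade 16 mm wide running to +x, tip at x = +87 mm. Underside flat; upper face slopes: 2.5 mm thick at the tip, 0.1 mm thicker per mm back. Origin on the underside below the handle's middle, z up.
- gauge_grip (a point): Point on the gauge to grasp: middle of the blue handle, 34 mm above the gauge's underside.
- gauge_tip (a point): Middle of the lower edge of the gauge's blade tip, 87 mm ahead (+x) of the handle's middle, level with the underside.
- gauge_stand: White low stand, fixed, foot 130 x 44 mm. The gauge lies in its 21 mm wide channel (walls 4 mm high), underside 24 mm above the trolley, handle up. Origin on the trolley, within 4 mm of below the handle's middle; +x along the channel, the way the gauge's tip points at the start.
- articulator: Grey bench articulator (jaw simulator), fixed, base 165 x 90 mm and 16 mm high. Origin on the trolley straight below the front lip of the upper plate; its open mouth faces -x, the blade goes in along +x. Base from x = -30 to +135 mm; two hinge posts, 75 mm high, at x = +100, y = +-36 mm.
- upper_jaw: Sprung upper arm of the articulator, origin on its hinge line, 100 mm behind (+x) the lip, 60 mm up; axes as the articulator's. Its steel plate is 44 mm wide, 60 mm deep (x), 8 mm thick; the arm's top is below 75 mm. A spring holds it on its stop: the lip rises once pushed up with about 5 N, then 0.8 N more per mm; the blade then drags with several newtons.
- jaw_lip (a point): Middle of the lower front edge of the upper plate; 50 mm above the trolley while the plate rests on its stop; rises as the gauge lifts it.
- lower_table: Steel lower table, fixed, 40 mm wide, 95 mm long, 8 mm thick, sticking out 35 mm before the lip (-x). Origin on its top face below the lip; axes as the articulator's. Top 43.5 to 46 mm up, set anew each time: bite gap 4 to 6.5 mm. The blade meets the lip with its tip 15 mm (4 mm gap) to 40 mm (6.5 mm gap) past it; each 10 mm more raises the lip 1 mm.
- gauze_packet: White and green flat carton, 86 x 85 x 19 mm, loose bystander. Origin under its middle.
- dappen_dish: Small glass dish, 33 mm across, 26 mm high, loose bystander. Origin under its middle.
- contra_angle: Steel handpiece with bent head, 114 x 26 x 17 mm, loose bystander. Origin under its middle.
- timer: White digital timer, 62 x 62 x 21 mm, loose bystander. Origin under its middle.

How it is judged:
By the outcome, as a careful person would: the job done as asked, in the order asked, and still so for the second after the job is handed in, while the arm keeps its last pose, push and grip.
It also fails if it takes over 51 s, if anything falls off the work surface, if the arm or the gripper's body presses on something with over 40 N, if the wrist force passes 120 N, or if a joint passes its speed limit or range.

## Working session

There is one attempt and no reset: what is moved stays moved. The work goes in short steps, Python scripts to look and compute and a shell command to move; the robot and the scene stay as the last step left them, time stands still between calls to the robot, and variables do not carry over. Pictures are saved under pics/ and viewed, and the job is handed in when it is done.

```bash
ls; mkdir -p pics
python3 - <<'E'
from cell import env
import cv2,json
s=env.state();print(s)
for n in("scene","top"):
    im=env.grab_frame(n);cv2.imwrite(f"pics/{n}0.png",im)
    i=env.camera_info(n);print(n,i)
    for l in ["gauge","gauge_grip","gauge_tip","gauge_stand","articulator","upper_jaw","jaw_lip","lower_table"]:
        print(l,[( [round(v) for v in d["location"]],round(d["confidence"],2)) for d in env.boxes_of(n,l)][:3])
print(env.state()["t"])
E
```

```text
pics
{'t': 0.0, 'qpos': array([-1.41060341e+00,  3.00465872e-01,  1.52159434e+00,  1.04959231e-05,
        1.32067019e+00, -6.65967763e-02]), 'qvel': array([-0.00148065, -0.00049194, -0.00021508,  0.00021417, -0.00137251,
        0.00096772]), 'joint_torque': array([ 7.80730352e-04, -5.43501091e+01, -3.61792946e+01, -5.74118963e-05,
        3.99775832e-03,  2.24749542e-06]), 'tcp_pos': array([ 0.12363217, -0.53568732,  0.23071856]), 'tool_rot': array([ 9.93577677e-01,  1.13150678e-01, -2.15341166e-05, -5.68488437e-04]), 'contact_force': array([ 0.34772182, -0.27450127,  0.3697267 ]), 'moment': array([ 0.05000151, -0.00225708, -0.00732978]), 'finger_gap': 0.999861273869346}
scene {'K': array([[382.2601609 ,   0.        , 278.67988331],
       [  0.        , 382.2601609 , 213.38536965],
       [  0.        ,   0.        ,   1.        ]]), 'R': array([[-0.89900045, -0.4376684 , -0.01563855],
       [-0.1758648 ,  0.39348066, -0.902355  ],
       [ 0.40108574, -0.80846728, -0.43070976]]), 't': array([0.46081128, 0.15862338, 0.64720339])}
gauge [([269, 202], 0.93)]
gauge_grip [([268, 204]
[... 239 characters left out ...]
[228, 267], 0.74)]
top {'K': array([[472.68145378,   0.        , 272.29136091],
       [  0.        , 472.68145378, 205.29653841],
       [  0.        ,   0.        ,   1.        ]]), 'R': array([[-0.0020944 , -0.99998836,  0.00434569],
       [-0.98485586,  0.00130929, -0.17337021],
       [ 0.1733625 , -0.00464298, -0.98484714]]), 't': array([-0.02528149,  0.53657458,  1.13978749])}
gauge [([299, 178], 0.83)]
gauge_grip [([302, 181], 0.78)]
gauge_tip [([302, 179], 0.65), ([195, 209], 0.21)]
gauge_stand [([298, 179], 0.59)]
articulator [([203, 181], 0.87), ([386, 255], 0.58)]
upper_jaw [([200, 185], 0.83)]
jaw_lip [([203, 182], 0.81)]
lower_table [([204, 184], 0.65), ([194, 208], 0.56)]
0.9
```

Run:
```python
import cv2
a=cv2.imread("pics/scene0.png");b=cv2.imread("pics/top0.png")
cv2.imwrite("pics/s1.png",cv2.resize(a[150:330,130:370],None,fx=3.3,fy=3.3,interpolation=cv2.INTER_CUBIC))
cv2.imwrite("pics/t1.png",cv2.resize(b[110:290,150:390],None,fx=3.3,fy=3.3,interpolation=cv2.INTER_CUBIC))
```

```text
(no output)
```

View pics/scene0.png

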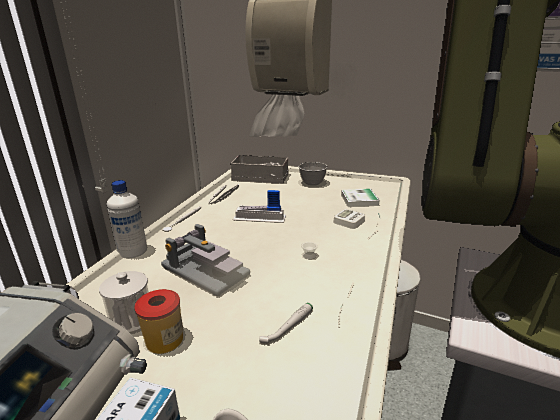

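View pics/top0.png

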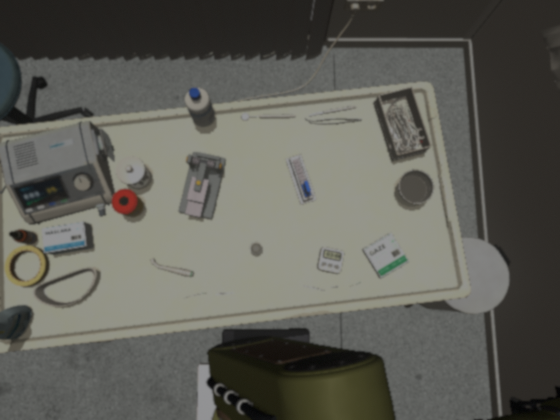

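View pics/s1.png

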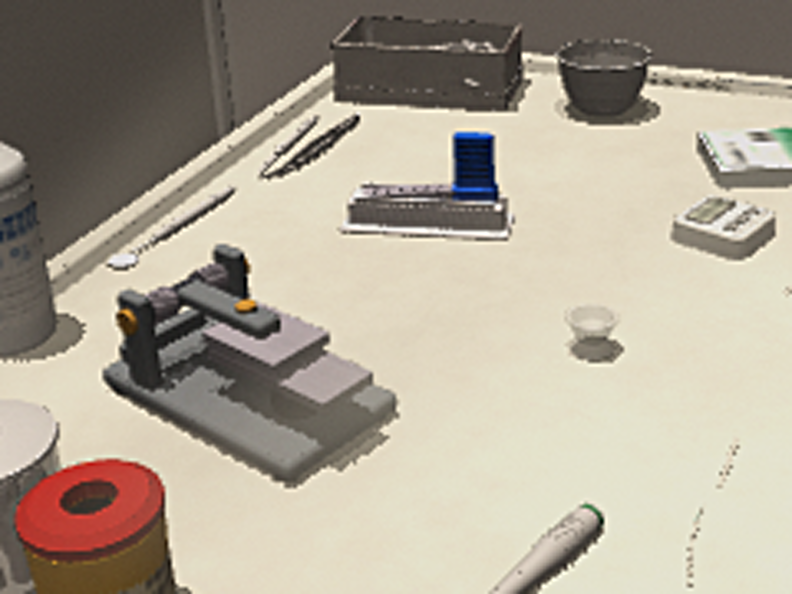

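View pics/t1.png

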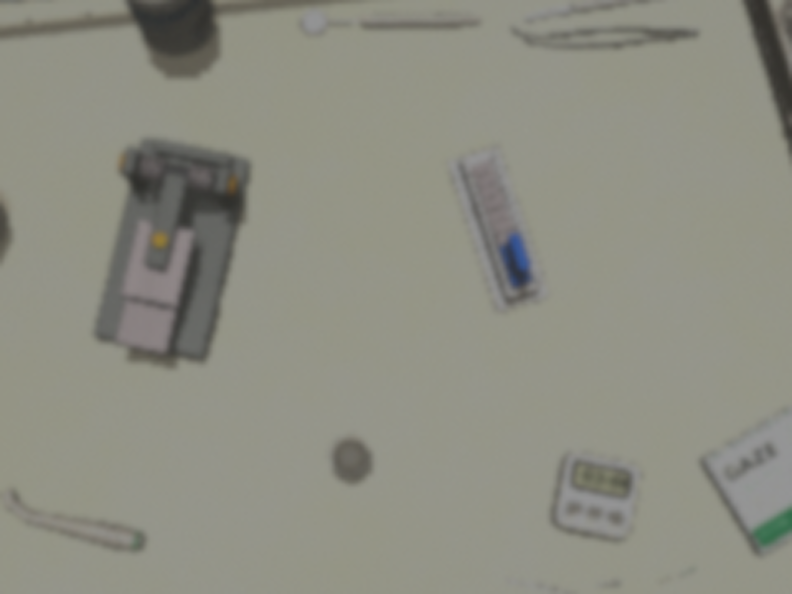

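Run:
```python
import cv2
a=cv2.imread("pics/scene0.png");b=cv2.imread("pics/top0.png")
def g(im,x,y,w,h,f,n):
    c=cv2.resize(im[y:y+h,x:x+w],None,fx=f,fy=f,interpolation=cv2.INTER_CUBIC)
    for i in range(0,w,10): cv2.putText(c,str(x+i),(i*f,8),0,.3,(0,0,255));cv2.line(c,(i*f,10),(i*f,14),(0,0,255))
    for i in range(0,h,10): cv2.putText(c,str(y+i),(0,i*f+4),0,.3,(0,0,255))
    cv2.imwrite(n,c)
g(a,155,220,100,75,8,"pics/s2.png")
g(b,170,145,70,80,7,"pics/t2.png")
g(a,225,180,70,50,8,"pics/s3.png")
g(b,270,145,60,65,8,"pics/t3.png")
```

```text
(no output)
```

View pics/s2.png

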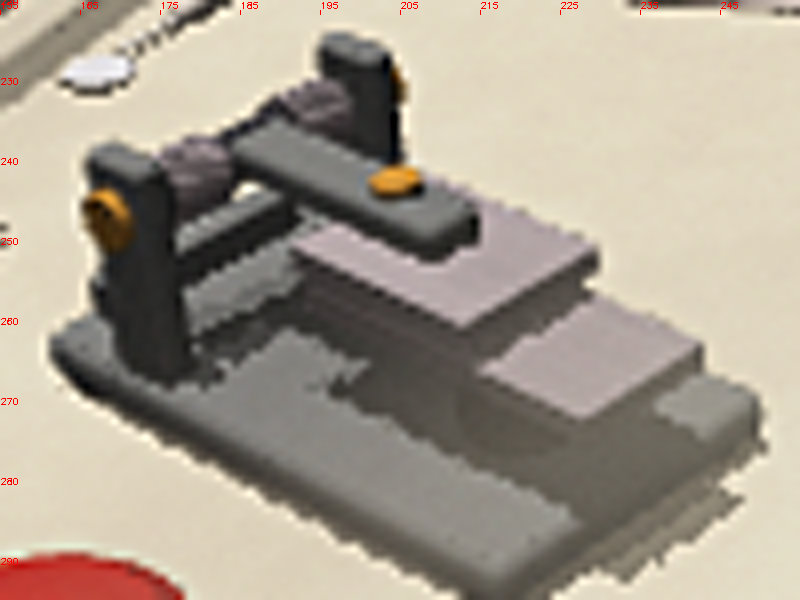

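View pics/t2.png

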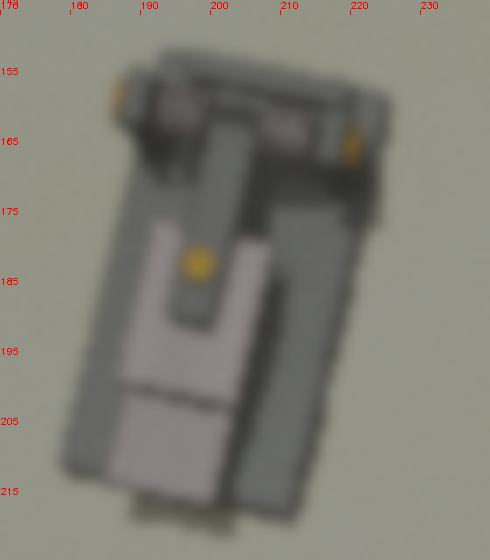

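View pics/s3.png

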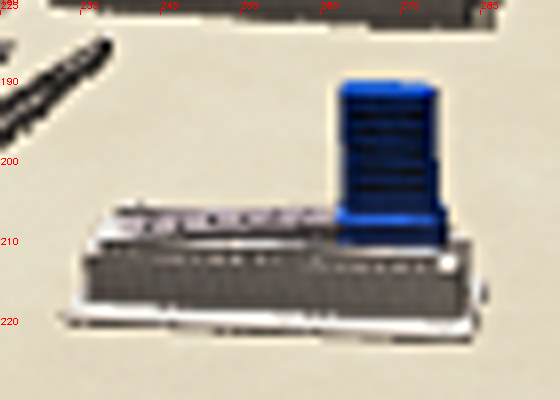

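View pics/t3.png

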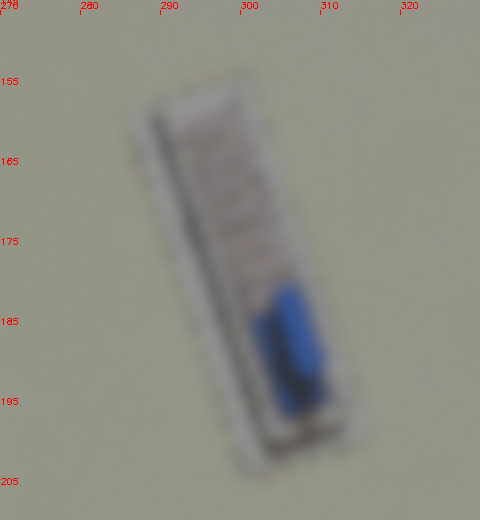

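```bash
cat > h.py <<'E'
import numpy as np
from cell import env
from scipy.optimize import least_squares
C={n:env.camera_info(n) for n in("scene","top")}
def proj(n,X):
    c=C[n];p=c["R"]@np.array(X)+c["t"];p=c["K"]@p;return p[:2]/p[2]
def place(p,q): 
    c,s=np.cos(p[2]),np.sin(p[2]);return [p[0]+c*q[0]-s*q[1],p[1]+s*q[0]+c*q[1],q[2]]
def ray(n,uv,z):
    c=C[n];d=c["R"].T@np.linalg.inv(c["K"])@np.array([*uv,1]);o=-c["R"].T@c["t"];return o+d*(z-o[2])/d[2]
E
python3 - <<'E'
from h import *
def S(x,y,X,Y,f): return (x+(X+.5)/f-.5,y+(Y+.5)/f-.5)
s2=lambda X,Y:("scene",S(155,220,X,Y,8));t2=lambda X,Y:("top",S(170,145,X,Y,7))
s3=lambda X,Y:("scene",S(225,180,X,Y,8));t3=lambda X,Y:("top",S(270,145,X,Y,8))
A=[(s2(585,418),(-.035,.02,.045)),(s2(700,348),(-.035,-.02,.045)),(s2(462,325),(0,.022,.058)),(s2(598,248),(0,-.022,.058)),
(s2(495,572),(-.030,.045,.016)),(t2(108,482),(-.035,.02,.045)),(t2(217,500),(-.035,-.02,.045)),
(t2(122,382),(0,.022,.058)),(t2(232,402),(0,-.022,.058)),(t2(62,468),(-.03,.045,.016)),(t2(297,515),(-.03,-.045,.016))]
def rep(L,p0):
  for sub in ("both","scene","top"):
    LL=[l for l in L if sub in("both",l[0][0])]
    f=lambda p:np.concatenate([proj(k[0],place(p,q))-k[1] for k,q in LL])
    r=least_squares(f,p0,loss="soft_l1");print(sub,r.x.round(4));
    if sub=="both":print(f(r.x).reshape(-1,2).round(1).tolist())
rep(A,[.5,.15,-.2])
G=[(t3(130,108),(.065,.022,0.002)),(t3(245,75),(.065,-.022,.002)),(t3(360,435),(-.065,-.022,.002)),(t3(250,475),(-.065,.022,.002)),
(s3(70,318),(.065,.022,.002)),(s3(470,338),(-.065,.022,.002))]
print("stand");rep(G,[.5,-.05,.2])
# handle
H=[(s3(340,95),(.015,.005,.078)),(s3(437,97),(-.015,.005,.078)),(t3(288,283),(.015,0,.078)),(t3(318,375),(-.015,0,.078))]
print("handle");rep(H,[.5,-.05,.2])
print([ray("top",t3(303,330)[1],.078)])
print(-C["scene"]["R"].T@C["scene"]["t"],-C["top"]["R"].T@C["top"]["t"])
E
```

```text
both [ 0.5479  0.1679 -0.1968]
[[0.2, -0.1], [1.0, -1.3], [0.3, -0.5], [0.2, -1.0], [0.7, -0.1], [-0.7, -0.4], [-0.7, 0.1], [-1.3, -0.7], [0.3, -0.2], [-1.2, -0.4], [-0.5, -0.4]]
scene [ 0.5475  0.1695 -0.2077]
top [ 0.5471  0.1662 -0.1915]
stand
both [ 0.6159 -0.1009  0.3021]
[[-0.7, 0.1], [0.6, -0.5], [1.7, 0.3], [-0.6, 0.3], [-0.7, -0.0], [0.3, 0.3]]
scene [ 0.6158 -0.1021  0.2971]
top [ 0.616  -0.1005  0.3008]
handle
both [ 0.5798 -0.112   0.2972]
[[0.1, -1.1], [0.1, -0.9], [-0.3, 0.1], [-0.3, 0.0]]
scene [ 0.5773 -0.1061  0.3507]
top [ 0.58   -0.1127  0.2952]
[array([ 0.57966233, -0.11270573,  0.078     ])]
[0.18258177 0.66251007 0.42909783] [ 0.33079925 -0.02069172  1.21565236]
```

```bash
python3 -m crank '[{"hand":1,"linear":[4.5,4.2,0],"spin":0.01},{"hand":1,"linear":[4.5,4.2,0],"spin":0.01},{"hand":1,"linear":[4.5,4.2,0],"spin":0.01},{"hand":1,"linear":[4.5,4.2,0],"spin":0.01},{"hand":1,"linear":[4.5,4.2,0],"spin":0.01},{"hand":1,"linear":[4.5,4.2,0],"spin":0.01},{"hand":1,"linear":[4.5,4.2,0],"spin":0.01},{"hand":0.6,"linear":[4.5,4.2,0],"spin":0},{"hand":0.6,"linear":[4.0,4.0,0],"spin":0},{"hand":0.6,"linear":[0,0,0],"spin":0}]' 40
```

```text
t: 2.15
tcp_pos: [0.5298, -0.1493, 0.2317]
tool_rot: [0.989, 0.148, 0.001, 0.001]
contact_force: [-0.6, -1.2, -1.0]
finger_gap: 0.597
```

```bash
python3 -m crank '[{"hand":0.6,"linear":[3,2,-3],"spin":0},{"hand":0.6,"linear":[2,1.75,-3],"spin":0},{"hand":0.6,"linear":[0,0,-3],"spin":0},{"hand":0.6,"linear":[0,0,0],"spin":0}]'
python3 - <<'E'
from h import *
import cv2
s=env.state();print(s["tcp_pos"],s["tool_rot"])
for n in("scene","top"): cv2.imwrite(f"pics/{n}a.png",cv2.resize(env.grab_frame(n)[100:260,190:370],None,fx=4,fy=3.5))
E
```

```text
t: 2.65
tcp_pos: [0.5801, -0.1127, 0.14]
tool_rot: [0.989, 0.147, 0.001, 0.002]
contact_force: [-0.3, -0.0, 0.4]
finger_gap: 0.603
[ 0.58011835 -0.11272993  0.1400057 ] [0.98910523 0.14719321 0.00146871 0.00168779]
```

View pics/scenea.png

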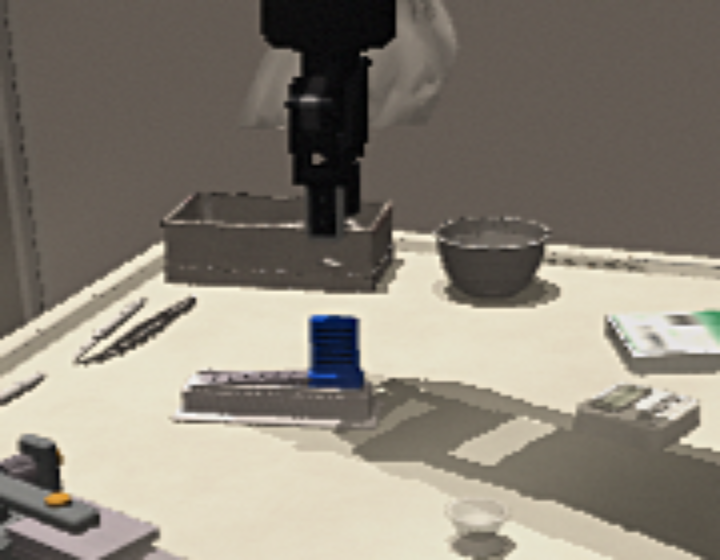

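View pics/topa.png

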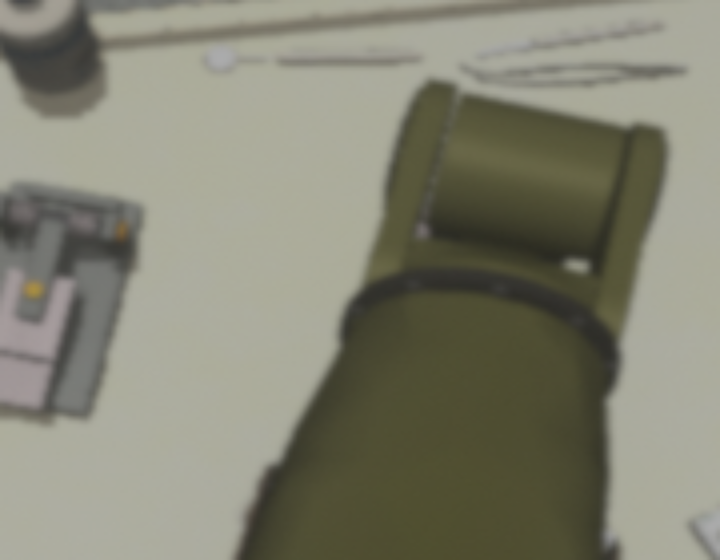

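```bash
python3 -m crank '[{"hand":0.6,"linear":[0,0.1,-3],"spin":0},{"hand":0.6,"linear":[0,0,-3],"spin":0},{"hand":0.6,"linear":[0,0,-2],"spin":0},{"hand":0.6,"linear":[0,0,-1.0],"spin":0},{"hand":0.6,"linear":[0,0,-0.8],"spin":0},{"hand":0.6,"linear":[0,0,0],"spin":0}]'
```

```text
t: 3.5
tcp_pos: [0.5848, -0.1159, 0.0529]
tool_rot: [0.989, 0.145, 0.011, 0.006]
contact_force: [0.1, 0.4, -0.1]
finger_gap: 0.599
```

```bash
python3 - <<'E'
from h import *
s=env.state();print(s["qpos"].round(3),s["qvel"].round(3),s["tcp_pos"],s["tool_rot"],s["contact_force"],s["moment"],s["t"])
from scipy.spatial.transform import Rotation as R
print(R.from_quat(s["tool_rot"]).as_matrix().round(4))
E
python3 -m crank '[{"hand":0.6,"linear":[0,0,0],"spin":0},{"hand":0.6,"linear":[0,0,0],"spin":0}]'
```

```text
[-0.256  0.587  1.556 -0.003  0.974  1.024] [-0.001 -0.019 -0.014 -0.001  0.009 -0.001] [ 0.58482768 -0.1158731   0.0529191 ] [0.98929184 0.14543065 0.01088269 0.00575795] [ 0.07788731  0.35597459 -0.06334951] [ 0.00132415 -0.02649554 -0.00165367] 3.5
[[ 0.9575  0.2876  0.0232]
 [ 0.2879 -0.9576 -0.0082]
 [ 0.0199  0.0146 -0.9997]]
t: 3.75
tcp_pos: [0.5855, -0.116, 0.0543]
tool_rot: [0.989, 0.145, 0.012, 0.006]
contact_force: [-0.1, -0.1, -0.2]
finger_gap: 0.603
```

```bash
python3 -m crank '[{"hand":0.6,"linear":[0,0,0],"spin":0},{"hand":0.6,"linear":[0,0,0],"spin":0},{"hand":0.6,"linear":[0,0,0],"spin":0},{"hand":0.6,"linear":[0,0,0],"spin":0}]';  python3 -m crank '[{"hand":0.6,"linear":[0,0,2],"spin":0}]'; python3 -m crank '[{"hand":0.6,"linear":[0,0,2],"spin":0},{"hand":0.6,"linear":[0,0,0],"spin":0}]'
```

```text
t: 4.25
tcp_pos: [0.5856, -0.116, 0.0548]
tool_rot: [0.989, 0.145, 0.012, 0.006]
contact_force: [-0.5, -0.3, -0.6]
finger_gap: 0.6
t: 4.38
tcp_pos: [0.5849, -0.1159, 0.0737]
tool_rot: [0.989, 0.145, 0.011, 0.006]
contact_force: [-0.9, 0.8, 0.2]
finger_gap: 0.6
t: 4.62
tcp_pos: [0.5854, -0.116, 0.0952]
tool_rot: [0.989, 0.146, 0.012, 0.006]
contact_force: [0.0, 0.6, -0.3]
finger_gap: 0.601
```

Run:
```python
from h import *
import cv2
im=env.grab_frame("scene");cv2.imwrite("pics/b.png",cv2.resize(im[130:230,210:330],None,fx=6,fy=6,interpolation=cv2.INTER_CUBIC))
```

```text
(no output)
```

View pics/b.png

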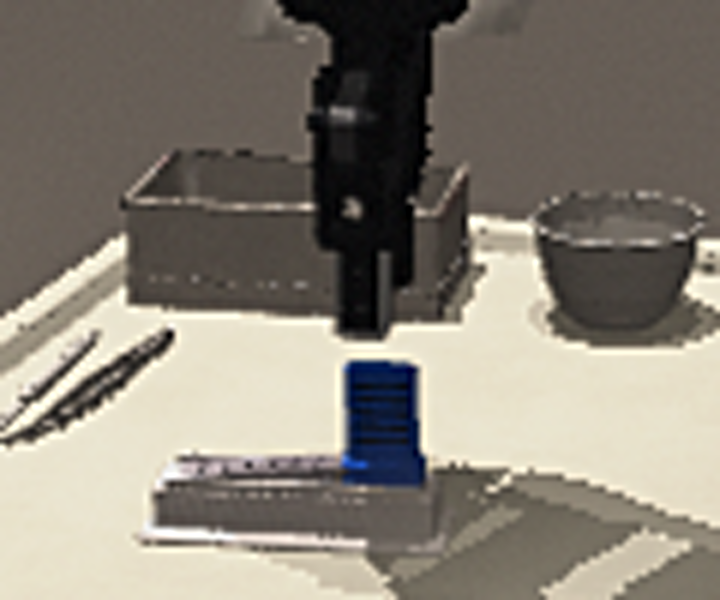

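```bash
cat > st.py <<'E'
from h import *
from scipy.spatial.transform import Rotation as R
s=env.state();M=R.from_quat(s["tool_rot"]).as_matrix()
# tilt in tool heading frame: pitch (lean along heading), roll
yaw=np.arctan2(M[1,0],M[0,0]);h=np.array([np.cos(yaw),np.sin(yaw)]);l=np.array([-h[1],h[0]])
print("t",round(s["t"],2),"tcp",(s["tcp_pos"]*1000).round(2),"yaw",yaw.round(4),"lean fwd/left mrad",(1000*h@M[:2,2]).round(1),(1000*l@M[:2,2]).round(1),"F",s["contact_force"].round(1),"gap",round(s["finger_gap"],3))
E
z='[{"hand":0.6,"linear":[0,0,0],"spin":0}]'
python3 st.py
python3 -m crank '[{"hand":0.6,"linear":[0,0,3],"spin":0}]' >/dev/null; python3 st.py
python3 -m crank '[{"hand":0.6,"linear":[0,0,3],"spin":0}]' >/dev/null; python3 st.py
python3 -m crank '[{"hand":0.6,"linear":[0,0,0],"spin":0}]' >/dev/null; python3 st.py
python3 -m crank '[{"hand":0.6,"linear":[0,0,-1],"spin":0}]' >/dev/null; python3 st.py
python3 -m crank '[{"hand":0.6,"linear":[0,0,-1],"spin":0}]' >/dev/null; python3 st.py
python3 -m crank '[{"hand":0.6,"linear":[0,0,-1],"spin":0}]' >/dev/null; python3 st.py
python3 -m crank '[{"hand":0.6,"linear":[0,0,0],"spin":0}]' >/dev/null; python3 st.py
```

```text
t 4.67 tcp [ 584.87 -115.84   94.17] yaw 0.2922 lean fwd/left mrad 19.8 -14.6 F [-0.3  0.4 -0.3] gap 0.601
t 4.8 tcp [ 583.5  -115.53  121.5 ] yaw 0.292 lean fwd/left mrad 15.3 -11.8 F [ 0.2  0.5 -0.3] gap 0.594
t 4.92 tcp [ 583.1  -115.41  150.96] yaw 0.2921 lean fwd/left mrad 13.6 -10.8 F [-0.1  0.5  0. ] gap 0.603
t 5.05 tcp [ 583.65 -115.55  151.92] yaw 0.2921 lean fwd/left mrad 15.5 -12.0 F [0.  0.3 0.4] gap 0.6
t 5.17 tcp [ 583.45 -115.5   140.63] yaw 0.2921 lean fwd/left mrad 15.1 -11.7 F [-0.5 -0.4 -1.2] gap 0.601
t 5.3 tcp [ 582.87 -115.35  128.41] yaw 0.2921 lean fwd/left mrad 13.3 -10.6 F [ 0.6 -0.   0.3] gap 0.599
t 5.42 tcp [ 582.37 -115.22  116.41] yaw 0.292 lean fwd/left mrad 11.6 -9.6 F [-0.1  0.2 -0.3] gap 0.6
t 5.55 tcp [ 581.73 -115.07  114.69] yaw 0.292 lean fwd/left mrad 9.4 -8.2 F [0.1 0.5 0.8] gap 0.598
```

```bash
for i in 1; do
python3 -m crank '[{"hand":0.6,"linear":[-0.1,0.1,-1],"spin":0}]' >/dev/null; python3 st.py
python3 -m crank '[{"hand":0.6,"linear":[0,0,-1],"spin":0}]' >/dev/null; python3 st.py
python3 -m crank '[{"hand":0.6,"linear":[0,0,-1],"spin":0}]' >/dev/null; python3 st.py
python3 -m crank '[{"hand":0.6,"linear":[0,0,0],"spin":0}]' >/dev/null; python3 st.py
python3 -m crank '[{"hand":0.6,"linear":[0,0,0],"spin":0}]' >/dev/null; python3 st.py
python3 -m crank '[{"hand":0.6,"linear":[0,0,-0.5],"spin":0}]' >/dev/null; python3 st.py
python3 -m crank '[{"hand":0.6,"linear":[0,0,-0.5],"spin":0}]' >/dev/null; python3 st.py
python3 -m crank '[{"hand":0.6,"linear":[0,0,-0.5],"spin":0}]' >/dev/null; python3 st.py
done
```

```text
t 5.67 tcp [ 581.06 -114.17  104.74] yaw 0.2919 lean fwd/left mrad 10.4 -8.8 F [-0.6  0.  -0.1] gap 0.598
t 5.8 tcp [ 580.94 -114.06   93.97] yaw 0.292 lean fwd/left mrad 10.3 -8.7 F [ 0.4  0.2 -0.5] gap 0.601
t 5.92 tcp [ 580.95 -114.07   83.26] yaw 0.292 lean fwd/left mrad 10.3 -8.8 F [ 0.2 -0.  -0.1] gap 0.602
t 6.05 tcp [ 580.55 -113.96   82.25] yaw 0.292 lean fwd/left mrad 9.1 -8.0 F [-0.4 -0.   0. ] gap 0.601
t 6.17 tcp [ 580.7  -113.98   82.44] yaw 0.2921 lean fwd/left mrad 9.4 -8.2 F [ 0.2 -0.5  0.5] gap 0.6
t 6.3 tcp [ 581.03 -114.07   77.86] yaw 0.292 lean fwd/left mrad 10.4 -8.8 F [-0.1 -0.1  0.6] gap 0.597
t 6.42 tcp [ 581.11 -114.12   72.71] yaw 0.292 lean fwd/left mrad 10.7 -9.0 F [ 0.2  0.4 -0.9] gap 0.601
t 6.55 tcp [ 581.11 -114.11   67.38] yaw 0.292 lean fwd/left mrad 10.7 -9.0 F [ 0.8 -0.1  0.5] gap 0.597
```

```bash
python3 -m crank '[{"hand":0.6,"linear":[-0.1,0.2,-0.8],"spin":0.008},{"hand":0.6,"linear":[0,0,-0.8],"spin":0},{"hand":0.6,"linear":[0,0,-0.5],"spin":0},{"hand":0.6,"linear":[0,0,-0.4],"spin":0},{"hand":0.6,"linear":[0,0,0],"spin":0}]' ; python3 st.py
```

```text
t: 7.18
tcp_pos: [0.5797, -0.1118, 0.0398]
tool_rot: [0.989, 0.15, 0.005, 0.003]
contact_force: [0.6, -0.6, 0.8]
finger_gap: 0.601
t 7.17 tcp [ 579.68 -111.83   39.77] yaw 0.3007 lean fwd/left mrad 9.7 -8.3 F [ 0.6 -0.6  0.8] gap 0.601
```

```bash
python3 -m crank '[{"hand":0.4,"linear":[0,0,0],"spin":0},{"hand":0.3,"linear":[0,0,0],"spin":0},{"hand":0.2,"linear":[0,0,0],"spin":0},{"hand":0.2,"linear":[0,0,0],"spin":0}]' 60; python3 st.py; python3 -m crank '[{"hand":0,"linear":[0,0,0],"spin":0},{"hand":0,"linear":[0,0,0],"spin":0},{"hand":0,"linear":[0,0,0],"spin":0},{"hand":0,"linear":[0,0,0],"spin":0}]' 60;  python3 st.py
```

```text
t: 7.68
tcp_pos: [0.58, -0.112, 0.0405]
tool_rot: [0.989, 0.15, 0.006, 0.004]
contact_force: [0.2, 0.3, -0.1]
finger_gap: 0.201
t 7.67 tcp [ 580.04 -111.98   40.48] yaw 0.3006 lean fwd/left mrad 10.7 -9.0 F [ 0.2  0.3 -0.1] gap 0.201
t: 8.18
tcp_pos: [0.5801, -0.112, 0.0407]
tool_rot: [0.989, 0.15, 0.006, 0.004]
contact_force: [-0.3, 0.4, 1.0]
finger_gap: 0.108
t 8.18 tcp [ 580.14 -111.97   40.68] yaw 0.3006 lean fwd/left mrad 10.9 -9.1 F [-0.3  0.4  1. ] gap 0.108
```

```bash
python3 -m crank '[{"hand":0,"linear":[0,0,0.5],"spin":0},{"hand":0,"linear":[0,0,1],"spin":0},{"hand":0,"linear":[0,0,1],"spin":0},{"hand":0,"linear":[0,0,1.3],"spin":0},{"hand":0,"linear":[0,0,1.3],"spin":0},{"hand":0,"linear":[0,0,1.3],"spin":0},{"hand":0,"linear":[0,0,1.3],"spin":0},{"hand":0,"linear":[0,0,1.0],"spin":0},{"hand":0,"linear":[0,0,0.6],"spin":0},{"hand":0,"linear":[0,0,0],"spin":0}]' 60; python3 st.py
python3 - <<'E'
from h import *
import cv2
im=env.grab_frame("scene");cv2.imwrite("pics/c.png",cv2.resize(im[110:230,190:330],None,fx=5,fy=5,interpolation=cv2.INTER_CUBIC))
E
```

```text
t: 9.43
tcp_pos: [0.5802, -0.112, 0.1413]
tool_rot: [0.989, 0.15, 0.007, 0.004]
contact_force: [0.7, 0.2, -0.1]
finger_gap: 0.112
t 9.43 tcp [ 580.23 -112.03  141.33] yaw 0.3006 lean fwd/left mrad 12.2 -9.9 F [ 0.7  0.2 -0.1] gap 0.112
```

View pics/c.png

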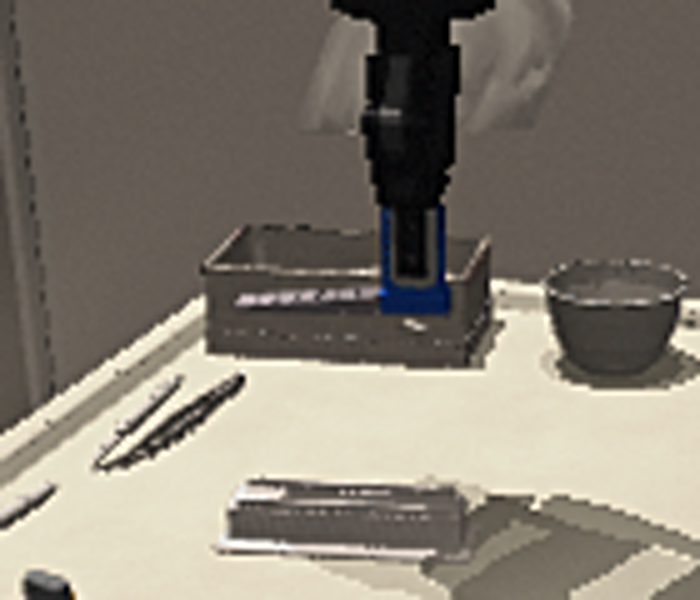

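```bash
python3 -m crank '[{"hand":0,"linear":[-0.5,1,0],"spin":-0.03},{"hand":0,"linear":[-1.1,2.5,0],"spin":-0.05},{"hand":0,"linear":[-1.1,2.5,0],"spin":-0.05},{"hand":0,"linear":[-1.1,2.5,0],"spin":-0.05},{"hand":0,"linear":[-1.1,2.5,0],"spin":-0.05},{"hand":0,"linear":[-1.1,2.5,0],"spin":-0.05},{"hand":0,"linear":[-1.1,2.5,0],"spin":-0.05},{"hand":0,"linear":[-1.1,2.5,0],"spin":-0.05},{"hand":0,"linear":[-1.1,2.5,0],"spin":-0.05},{"hand":0,"linear":[-1.1,2.5,0],"spin":-0.05}]' >/dev/null; python3 st.py
python3 -m crank '[{"hand":0,"linear":[-1.1,2.5,0],"spin":-0.02},{"hand":0,"linear":[-1.1,2.5,0],"spin":0},{"hand":0,"linear":[0,0,0],"spin":0},{"hand":0,"linear":[0,0,0],"spin":0}]' >/dev/null; python3 st.py
```

```text
t 10.72 tcp [470.3  128.61 135.34] yaw -0.1979 lean fwd/left mrad 3.0 -8.8 F [-0.9  0.1 -0.9] gap 0.108
t 11.22 tcp [446.3  180.81 133.78] yaw -0.2173 lean fwd/left mrad 0.4 -10.2 F [-0.3 -0.2 -1.1] gap 0.107
```

```bash
python3 -m crank '[{"hand":0,"linear":[0,0,0],"spin":0.02},{"hand":0,"linear":[0,0,0],"spin":0}]' >/dev/null; python3 st.py
python3 - <<'E'
from h import *
import cv2
im=env.grab_frame("scene");cv2.imwrite("pics/d.png",cv2.resize(im[180:300,150:290],None,fx=5,fy=5,interpolation=cv2.INTER_CUBIC))
im=env.grab_frame("top");cv2.imwrite("pics/dt.png",cv2.resize(im[140:260,150:290],None,fx=5,fy=5,interpolation=cv2.INTER_CUBIC))
E
```

```text
t 11.47 tcp [446.74 179.73 133.56] yaw -0.1971 lean fwd/left mrad 0.3 -10.5 F [-1.2  0.7 -2. ] gap 0.108
```

View pics/d.png

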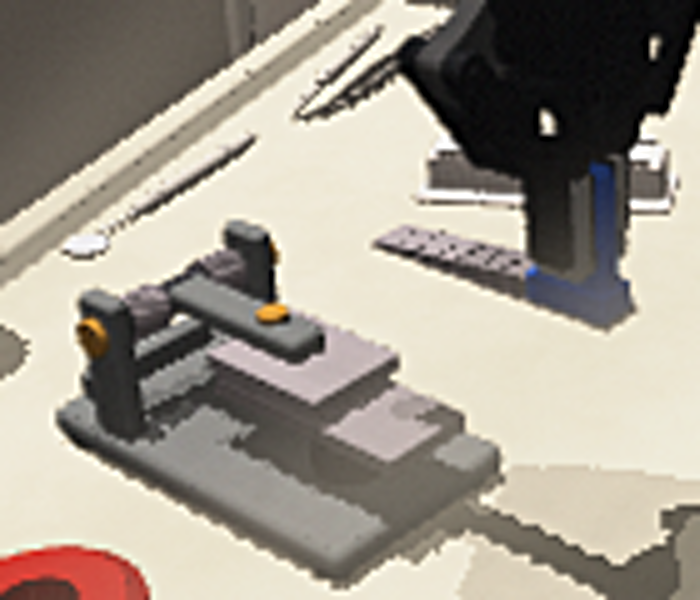

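View pics/dt.png

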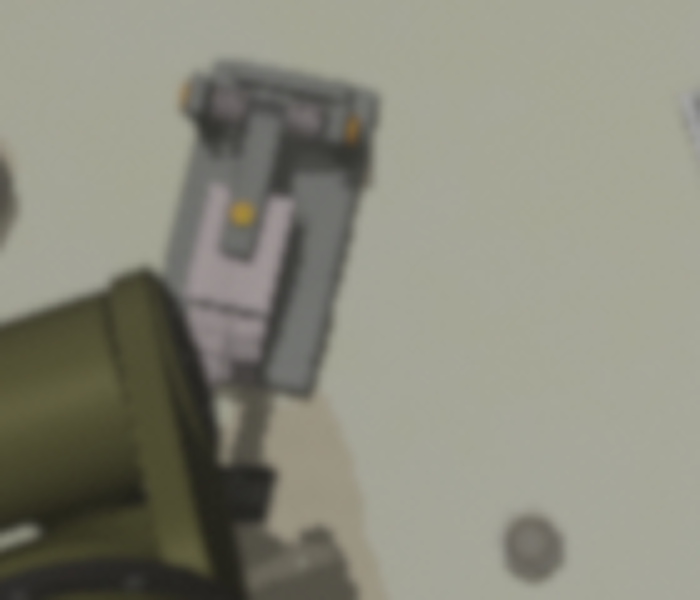

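```bash
python3 -m crank '[{"hand":0,"linear":[0.1,0.4,-0.5],"spin":0},{"hand":0,"linear":[0.1,0.4,-1],"spin":0},{"hand":0,"linear":[0,0,-1],"spin":0},{"hand":0,"linear":[0,0,-1],"spin":0},{"hand":0,"linear":[0,0,-1],"spin":0},{"hand":0,"linear":[0,0,-0.5],"spin":0},{"hand":0,"linear":[0,0,0],"spin":0},{"hand":0,"linear":[0,0,0],"spin":0}]' >/dev/null; python3 st.py
python3 - <<'E'
from h import *
import cv2
s=env.state();p=s["tcp_pos"]
tip=place([p[0],p[1],-.197],[.087,0,p[2]-.0167])
A=[.548,.168,-.198]
for n,x0,y0 in(("scene",150,200),("top",150,140)):
    im=env.grab_frame(n)
    c=cv2.resize(im[y0:y0+100,x0:x0+120],None,fx=6,fy=6,interpolation=cv2.INTER_CUBIC)
    def dot(X,col):
        u=(proj(n,X)-[x0,y0]+.5)*6-.5;cv2.circle(c,tuple(int(v) for v in u),3,col,-1)
    dot(tip,(0,0,255))
    dot(place([p[0],p[1],-.197],[.087,.008,p[2]-.0167]),(0,160,255));dot(place([p[0],p[1],-.197],[.087,-.008,p[2]-.0167]),(0,160,255))
    for q in [(-.035,.02,.045),(-.035,-.02,.045),(0,.022,.058),(0,-.022,.058),(0,0,.058)]: dot(place(A,q),(0,255,0))
    cv2.imwrite(f"pics/e{n}.png",c)
E
```

```text
t 12.57 tcp [448.57 188.1   79.31] yaw -0.1981 lean fwd/left mrad -0.9 -11.1 F [-0.   0.2 -0.2] gap 0.115
```

View pics/escene.png

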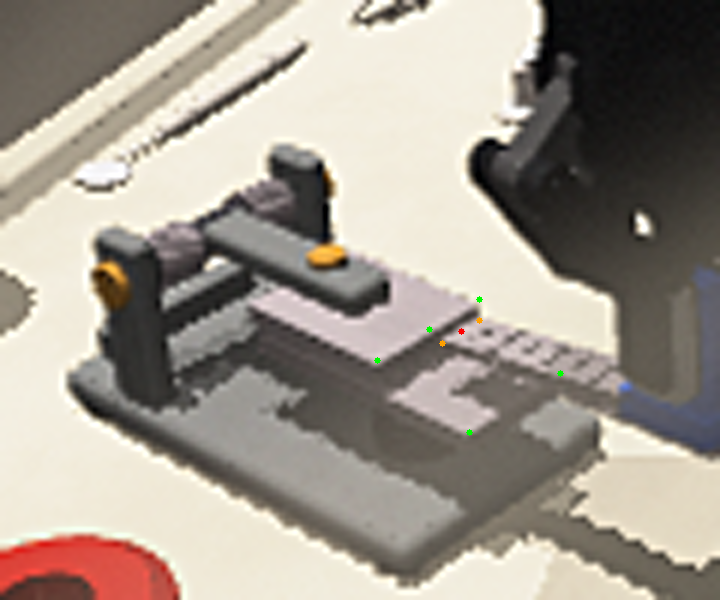

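View pics/etop.png

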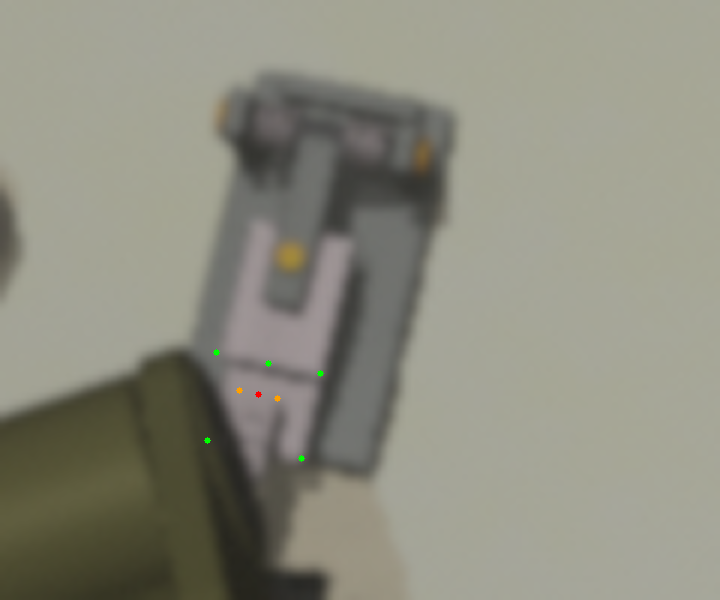

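```bash
python3 -m crank '[{"hand":0,"linear":[-0.1,0,-0.5],"spin":0},{"hand":0,"linear":[0,0,-0.5],"spin":0},{"hand":0,"linear":[0,0,-0.3],"spin":0},{"hand":0,"linear":[0,0,0],"spin":0}]' >/dev/null; python3 st.py
python3 -m crank '[{"hand":0,"linear":[0,0,-0.1],"spin":0}]' >/dev/null; python3 st.py
python3 -m crank '[{"hand":0,"linear":[0,0,-0.1],"spin":0}]' >/dev/null; python3 st.py
python3 -m crank '[{"hand":0,"linear":[0,0,0],"spin":0}]' >/dev/null; python3 st.py
```

```text
t 13.18 tcp [447.52 188.13  65.65] yaw -0.198 lean fwd/left mrad -0.4 -10.8 F [ 0.4 -1.1 -1.1] gap 0.11
t 13.3 tcp [447.61 188.17  64.7 ] yaw -0.1979 lean fwd/left mrad -0.2 -10.7 F [ 0.4  0.5 -0.6] gap 0.109
t 13.43 tcp [447.64 188.19  63.68] yaw -0.1979 lean fwd/left mrad -0.1 -10.7 F [ 0.5 -0.1 -1.9] gap 0.108
t 13.55 tcp [447.68 188.2   63.67] yaw -0.198 lean fwd/left mrad -0.1 -10.6 F [ 0.5  0.6 -0.3] gap 0.11
```

```bash
for k in 1 2 3 4 5; do echo; done >/dev/null
python3 -m crank '[{"hand":0,"linear":[0,0,-0.06],"spin":0}]' >/dev/null; python3 st.py
python3 -m crank '[{"hand":0,"linear":[0,0,-0.06],"spin":0}]' >/dev/null; python3 st.py
python3 -m crank '[{"hand":0,"linear":[0,0,-0.06],"spin":0}]' >/dev/null; python3 st.py
python3 -m crank '[{"hand":0,"linear":[0,0,-0.06],"spin":0}]' >/dev/null; python3 st.py
```

```text
t 13.68 tcp [447.68 188.2   63.12] yaw -0.198 lean fwd/left mrad -0.0 -10.6 F [0.2 0.5 0.5] gap 0.113
t 13.8 tcp [447.67 188.29  62.72] yaw -0.198 lean fwd/left mrad 0.0 -10.5 F [-4.9  0.6  5.9] gap 0.111
t 13.93 tcp [447.61 188.38  62.53] yaw -0.1979 lean fwd/left mrad 0.1 -10.3 F [-6.7  0.1 10.8] gap 0.11
t 14.05 tcp [447.6  188.48  62.47] yaw -0.198 lean fwd/left mrad 0.3 -10.2 F [-6.9 -0.6 10.7] gap 0.113
```

```bash
cat > look.py <<'E'
from h import *
import cv2,sys
k=sys.argv[1]
im=env.grab_frame("scene");cv2.imwrite(f"pics/{k}.png",cv2.resize(im[225:290,180:270],None,fx=8,fy=8,interpolation=cv2.INTER_CUBIC))
E
python3 look.py f
```

```text
(no output)
```

View pics/f.png

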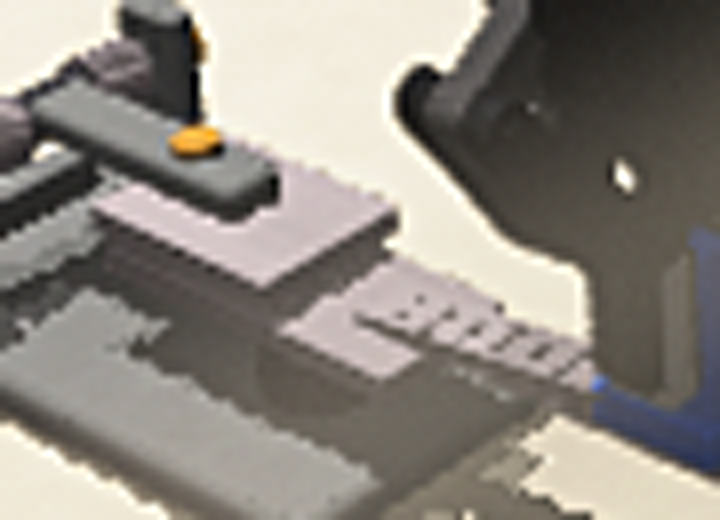

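```bash
python3 -m crank '[{"hand":0,"linear":[0,0,0.03],"spin":0}]' >/dev/null; python3 st.py
python3 -m crank '[{"hand":0,"linear":[0.39,-0.08,0],"spin":0}]' >/dev/null; python3 st.py
python3 -m crank '[{"hand":0,"linear":[0.39,-0.08,0],"spin":0}]' >/dev/null; python3 st.py
python3 -m crank '[{"hand":0,"linear":[0.39,-0.08,0],"spin":0}]' >/dev/null; python3 st.py
```

```text
t 14.22 tcp [447.78 188.46  63.09] yaw -0.1979 lean fwd/left mrad 1.0 -10.0 F [ 1.2  0.4 -0.5] gap 0.114
t 14.35 tcp [451.76 187.67  63.13] yaw -0.1978 lean fwd/left mrad 1.1 -10.0 F [ 0.1  0.6 -1.2] gap 0.111
t 14.47 tcp [455.96 186.84  63.06] yaw -0.1978 lean fwd/left mrad 1.0 -9.9 F [-0.3  0.4 -0.5] gap 0.111
t 14.6 tcp [460.15 185.96  62.96] yaw -0.1977 lean fwd/left mrad 0.9 -10.0 F [-0.8  0.1  0.8] gap 0.108
```

```bash
python3 -m crank '[{"hand":0,"linear":[0.39,-0.08,-0.03],"spin":0}]' >/dev/null; python3 st.py
python3 -m crank '[{"hand":0,"linear":[0.39,-0.08,-0.01],"spin":0}]' >/dev/null; python3 st.py
python3 -m crank '[{"hand":0,"linear":[0.39,-0.08,-0.01],"spin":0}]' >/dev/null; python3 st.py
python3 -m crank '[{"hand":0,"linear":[0.29,-0.06,-0.01],"spin":0}]' >/dev/null; python3 st.py
python3 look.py g
```

```text
t 14.72 tcp [464.39 185.14  62.75] yaw -0.1978 lean fwd/left mrad 0.8 -9.9 F [-3.8  0.7  4.4] gap 0.113
t 14.85 tcp [468.58 184.35  62.77] yaw -0.1978 lean fwd/left mrad 0.8 -9.8 F [-3.7  1.1  4.7] gap 0.109
t 14.97 tcp [472.78 183.56  62.76] yaw -0.1977 lean fwd/left mrad 0.9 -9.7 F [-4.2  0.3  4.4] gap 0.107
t 15.1 tcp [475.95 182.93  62.74] yaw -0.1978 lean fwd/left mrad 1.0 -9.6 F [-2.7  0.7  4.4] gap 0.11
```

View pics/g.png

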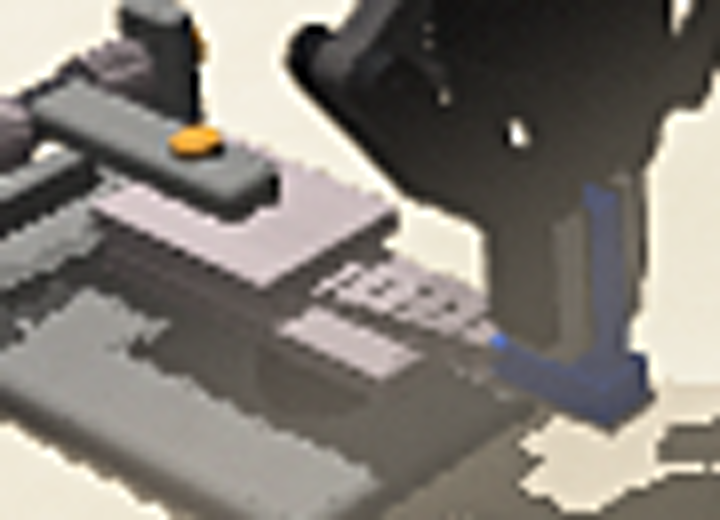

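```bash
python3 -m crank '[{"hand":0,"linear":[0.29,-0.06,0],"spin":0}]' >/dev/null; python3 st.py
python3 -m crank '[{"hand":0,"linear":[0.29,-0.06,0],"spin":0}]' >/dev/null; python3 st.py
python3 -m crank '[{"hand":0,"linear":[0.2,-0.04,0],"spin":0}]' >/dev/null; python3 st.py
python3 -m crank '[{"hand":0,"linear":[0.2,-0.04,0],"spin":0}]' >/dev/null; python3 st.py
```

```text
t 15.28 tcp [479.16 182.3   62.8 ] yaw -0.1978 lean fwd/left mrad 1.1 -9.6 F [-5.3  0.7  4.5] gap 0.11
t 15.4 tcp [481.43 181.76  62.69] yaw -0.1978 lean fwd/left mrad -0.9 -10.0 F [-15.3   2.7  11.4] gap 0.107
t 15.53 tcp [482.19 181.62  62.73] yaw -0.1976 lean fwd/left mrad -4.3 -10.7 F [-21.3   2.7  18.3] gap 0.108
t 15.65 tcp [482.73 181.61  62.97] yaw -0.1974 lean fwd/left mrad -7.9 -11.4 F [-22.2   3.   19.5] gap 0.111
```

```bash
python3 look.py h1
python3 - <<'E'
from h import *
print(env.state()["moment"])
import cv2
a=cv2.imread("pics/g.png",0);b=cv2.imread("pics/h1.png",0)
# plate patch ECC; pics are 8x
for nm,(x,y,w,h) in {"plate front":(180,180,200,110),"post(ref)":(120,10,90,110),"table/base(ref)":(0,290,250,180),"arm tip":(150,110,140,110)}.items():
    A=a[y:y+h,x:x+w].astype(np.float32);B=b[y:y+h,x:x+w].astype(np.float32)
    W=np.eye(2,3,dtype=np.float32)
    try:
        cc,W=cv2.findTransformECC(A,B,W,cv2.MOTION_TRANSLATION,(3,200,1e-6));print(nm,(W[:,2]/8).round(2),round(cc,3))
    except Exception as e:print(nm,"fail")
for d in(0,.001,.002): print(d,(proj("scene",[.548,.168,.058+d])-proj("scene",[.548,.168,.058])).round(2))
E
```

```text
[ 0.34337417  2.41935843 -0.13902462]
plate front [-0.04 -0.07] 0.97
post(ref) [ 0.   -0.01] 1.0
table/base(ref) [-0.  0.] 1.0
arm tip [-0.02 -0.07] 0.993
0 [0. 0.]
0.001 [-0.04 -0.46]
0.002 [-0.09 -0.93]
```

View pics/h1.png

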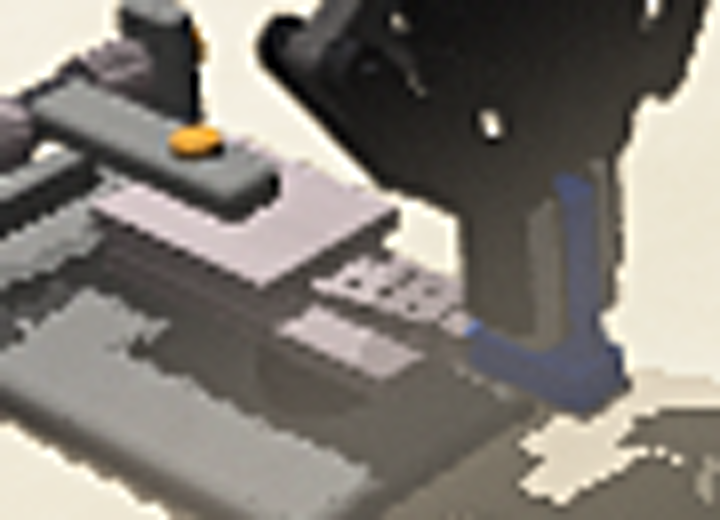

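```bash
python3 -m crank '[{"hand":0,"linear":[-0.6,0.12,-0.1],"spin":0}]' >/dev/null; python3 st.py
python3 -m crank '[{"hand":0,"linear":[-0.3,0.06,-0.1],"spin":0}]' >/dev/null; python3 st.py
python3 -m crank '[{"hand":0,"linear":[0,0,-0.1],"spin":0}]' >/dev/null; python3 st.py
```

```text
t 15.82 tcp [478.13 182.88  62.67] yaw -0.1973 lean fwd/left mrad -4.6 -10.3 F [ 3.9 -1.2  5.6] gap 0.111
t 15.95 tcp [476.24 183.56  62.35] yaw -0.1973 lean fwd/left mrad -1.3 -9.1 F [ 5.3 -1.6  6.1] gap 0.111
t 16.07 tcp [476.21 183.7   62.11] yaw -0.1971 lean fwd/left mrad -1.0 -8.8 F [-13.5   1.2  18.5] gap 0.108
```

```bash
python3 -m crank '[{"hand":0,"linear":[-0.5,0.1,-0.05],"spin":0}]' >/dev/null; python3 st.py
python3 -m crank '[{"hand":0,"linear":[-0.3,0.06,-0.1],"spin":0}]' >/dev/null; python3 st.py
python3 -m crank '[{"hand":0,"linear":[-0.3,0.06,-0.1],"spin":0}]' >/dev/null; python3 st.py
python3 -m crank '[{"hand":0,"linear":[-0.3,0.06,-0.1],"spin":0}]' >/dev/null; python3 st.py
```

```text
t 16.2 tcp [472.03 184.76  62.13] yaw -0.1973 lean fwd/left mrad 1.3 -7.9 F [ 3.2 -0.5  4.6] gap 0.109
t 16.32 tcp [470.07 185.4   61.81] yaw -0.1973 lean fwd/left mrad 4.4 -6.9 F [ 4.7 -1.7  7.9] gap 0.107
t 16.45 tcp [468.38 186.05  61.6 ] yaw -0.1974 lean fwd/left mrad 7.9 -5.6 F [ 5.8 -1.2  7.2] gap 0.108
t 16.57 tcp [466.74 186.67  61.44] yaw -0.1975 lean fwd/left mrad 11.6 -4.3 F [ 5.6 -1.1  6.5] gap 0.107
```

```bash
python3 -m crank '[{"hand":0,"linear":[0.59,-0.14,0.02],"spin":0}]' >/dev/null; python3 st.py
python3 -m crank '[{"hand":0,"linear":[0.59,-0.14,0.01],"spin":0}]' >/dev/null; python3 st.py
python3 -m crank '[{"hand":0,"linear":[0.49,-0.11,0],"spin":0}]' >/dev/null; python3 st.py
```

```text
t 16.7 tcp [472.05 185.5   61.9 ] yaw -0.1972 lean fwd/left mrad 10.7 -4.3 F [-1.7  0.6  0.8] gap 0.11
t 16.82 tcp [477.63 184.15  61.92] yaw -0.1971 lean fwd/left mrad 9.5 -4.5 F [-4.6  1.8  5.8] gap 0.11
t 16.95 tcp [481.43 183.28  62.02] yaw -0.1972 lean fwd/left mrad 6.1 -5.1 F [-22.5   4.6  24.1] gap 0.104
```

```bash
python3 -m crank '[{"hand":0,"linear":[0.39,-0.09,0.08],"spin":0}]' >/dev/null; python3 st.py;python3 look.py i1
cat > lift.py <<'E'
from h import *
import cv2,sys
a=cv2.imread("pics/g.png",0);b=cv2.imread(f"pics/{sys.argv[1]}.png",0)
for nm,(x,y,w,h) in {"plate front":(180,180,200,110),"post(ref)":(120,10,90,110),"arm tip":(150,110,140,110)}.items():
    A=a[y:y+h,x:x+w].astype(np.float32);B=b[y:y+h,x:x+w].astype(np.float32)
    W=np.eye(2,3,dtype=np.float32)
    cc,W=cv2.findTransformECC(A,B,W,cv2.MOTION_TRANSLATION,(3,200,1e-6));print(nm,(W[:,2]/8).round(2),round(cc,3),"mm",(-W[1,2]/8/.46).round(2))
E
python3 lift.py i1
```

```text
t 17.07 tcp [483.73 182.58  62.34] yaw -0.1971 lean fwd/left mrad 1.6 -6.1 F [-13.7   2.7   5.8] gap 0.113
plate front [-0.13 -0.04] 0.948 mm 0.09
post(ref) [-0. -0.] 1.0 mm 0.01
arm tip [-0.02 -0.08] 0.993 mm 0.17
```

```bash
python3 -m crank '[{"hand":0,"linear":[0.59,-0.13,0.04],"spin":0}]' >/dev/null; python3 st.py;python3 look.py i2
python3 lift.py i2
```

```text
t 17.25 tcp [487.88 181.54  62.33] yaw -0.1968 lean fwd/left mrad -3.5 -7.4 F [-19.7   4.9  15.2] gap 0.104
plate front [-0.18 -0.19] 0.931 mm 0.42
post(ref) [ 0.   -0.03] 0.997 mm 0.06
arm tip [-0.   -0.23] 0.984 mm 0.49
```

```bash
python3 -m crank '[{"hand":0,"linear":[0.59,-0.13,0.08],"spin":0}]' >/dev/null; python3 st.py;python3 look.py i3
python3 lift.py i3
```

```text
t 17.43 tcp [492.37 180.48  62.77] yaw -0.1965 lean fwd/left mrad -8.2 -8.5 F [-17.9   3.4  11.8] gap 0.109
plate front [-0.2  -0.42] 0.94 mm 0.91
post(ref) [ 0.   -0.05] 0.992 mm 0.1
arm tip [-0.07 -0.36] 0.974 mm 0.78
```

View pics/i3.png

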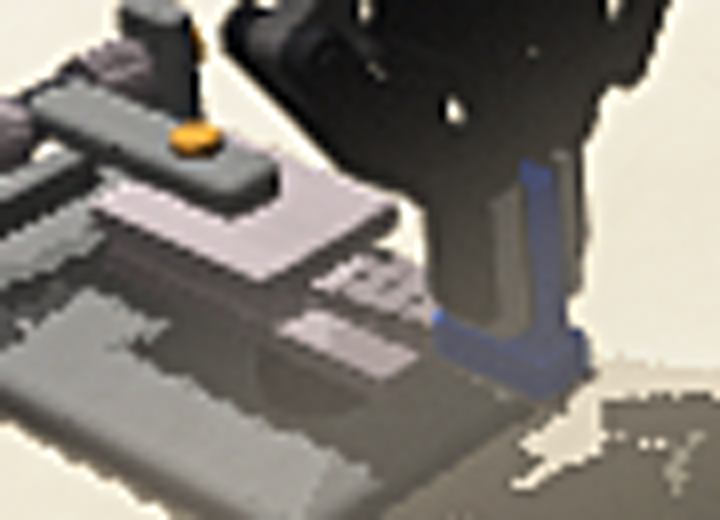

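```bash
python3 -m crank '[{"hand":0,"linear":[0.1,-0.02,0],"spin":0},{"hand":0,"linear":[0.05,-0.01,0],"spin":0},{"hand":0,"linear":[0,0,0],"spin":0},{"hand":0,"linear":[0,0,0],"spin":0}]' >/dev/null; python3 st.py;python3 look.py i4
python3 lift.py i4
```

```text
t 17.98 tcp [492.78 180.41  62.71] yaw -0.1962 lean fwd/left mrad -12.3 -9.5 F [-3.   0.5  5.8] gap 0.109
plate front [-0.25 -0.46] 0.949 mm 0.99
post(ref) [ 0.   -0.05] 0.991 mm 0.1
arm tip [-0.19 -0.4 ] 0.95 mm 0.87
```

```bash
python3 -m crank '[{"hand":0,"linear":[-0.4,0.06,-0.1],"spin":0}]' >/dev/null; python3 st.py
python3 -m crank '[{"hand":0,"linear":[-0.4,0.06,-0.1],"spin":0}]' >/dev/null; python3 st.py
python3 -m crank '[{"hand":0,"linear":[-0.3,0.05,-0.1],"spin":0}]' >/dev/null; python3 st.py
python3 -m crank '[{"hand":0,"linear":[-0.3,0.05,-0.1],"spin":0}]' >/dev/null; python3 st.py
python3 -m crank '[{"hand":0,"linear":[-0.3,0.05,-0.1],"spin":0}]' >/dev/null; python3 st.py
```

```text
t 18.15 tcp [490.28 180.92  62.15] yaw -0.1963 lean fwd/left mrad -8.5 -8.4 F [11.3 -2.3  5.8] gap 0.111
t 18.27 tcp [488.14 181.42  61.94] yaw -0.1965 lean fwd/left mrad -3.7 -6.8 F [10.3 -2.7  6. ] gap 0.105
t 18.4 tcp [487.02 181.78  61.79] yaw -0.1968 lean fwd/left mrad 1.1 -5.4 F [10.  -3.1  4.5] gap 0.11
t 18.52 tcp [485.94 182.11  61.63] yaw -0.1971 lean fwd/left mrad 6.0 -3.9 F [10.4 -2.7  4.8] gap 0.112
t 18.65 tcp [484.86 182.45  61.46] yaw -0.1974 lean fwd/left mrad 10.8 -2.4 F [10.3 -1.8  4.1] gap 0.109
```

```bash
python3 -m crank '[{"hand":0,"linear":[-0.3,0.05,-0.1],"spin":0}]' >/dev/null; python3 st.py
python3 -m crank '[{"hand":0,"linear":[-0.3,0.05,-0.05],"spin":0}]' >/dev/null; python3 st.py; python3 look.py j1; python3 lift.py j1
```

```text
t 18.77 tcp [483.73 182.76  61.28] yaw -0.1977 lean fwd/left mrad 15.5 -0.9 F [10.5 -3.3  4.7] gap 0.109
t 18.9 tcp [482.09 183.11  61.24] yaw -0.198 lean fwd/left mrad 18.9 0.1 F [ 7.1 -1.3  0.8] gap 0.108
plate front [-0.17 -0.34] 0.955 mm 0.73
post(ref) [ 0.   -0.04] 0.993 mm 0.09
arm tip [-0.02 -0.32] 0.981 mm 0.69
```

```bash
python3 -m crank '[{"hand":0,"linear":[0.59,-0.14,0.03],"spin":0}]' >/dev/null; python3 st.py; python3 look.py j2; python3 lift.py j2
```

```text
t 19.07 tcp [485.44 182.24  61.56] yaw -0.198 lean fwd/left mrad 12.9 -0.9 F [-24.3   6.8  21.8] gap 0.105
plate front [-0.19 -0.21] 0.947 mm 0.46
post(ref) [ 0.   -0.03] 0.996 mm 0.06
arm tip [-0.   -0.24] 0.984 mm 0.52
```

```bash
python3 -m crank '[{"hand":0,"linear":[0.69,-0.15,0.08],"spin":0}]' >/dev/null; python3 st.py; python3 look.py j3; python3 lift.py j3
```

```text
t 19.25 tcp [490.41 181.09  61.96] yaw -0.1977 lean fwd/left mrad 7.1 -2.2 F [-15.3   3.9   7.7] gap 0.112
plate front [-0.19 -0.32] 0.936 mm 0.7
post(ref) [ 0.   -0.04] 0.993 mm 0.09
arm tip [-0.03 -0.33] 0.979 mm 0.71
```

```bash
python3 -m crank '[{"hand":0,"linear":[0.42,-0.09,0.05],"spin":0}]' >/dev/null; python3 st.py; python3 look.py j4; python3 lift.py j4
python3 -m crank '[{"hand":0,"linear":[0,0,0],"spin":0},{"hand":0,"linear":[0,0,0],"spin":0}]' >/dev/null; python3 st.py; python3 look.py j5; python3 lift.py j5
```

```text
t 19.43 tcp [492.65 180.54  62.06] yaw -0.1976 lean fwd/left mrad 0.5 -3.5 F [-23.4   5.   20. ] gap 0.109
plate front [-0.17 -0.37] 0.944 mm 0.79
post(ref) [ 0.   -0.04] 0.993 mm 0.09
arm tip [-0.08 -0.33] 0.975 mm 0.71
t 19.73 tcp [492.78 180.58  62.02] yaw -0.1974 lean fwd/left mrad 0.1 -3.6 F [-0.3 -1.3  5.6] gap 0.109
plate front [-0.27 -0.42] 0.923 mm 0.92
post(ref) [ 0.   -0.05] 0.991 mm 0.11
arm tip [-0.14 -0.41] 0.965 mm 0.89
```

View pics/j5.png

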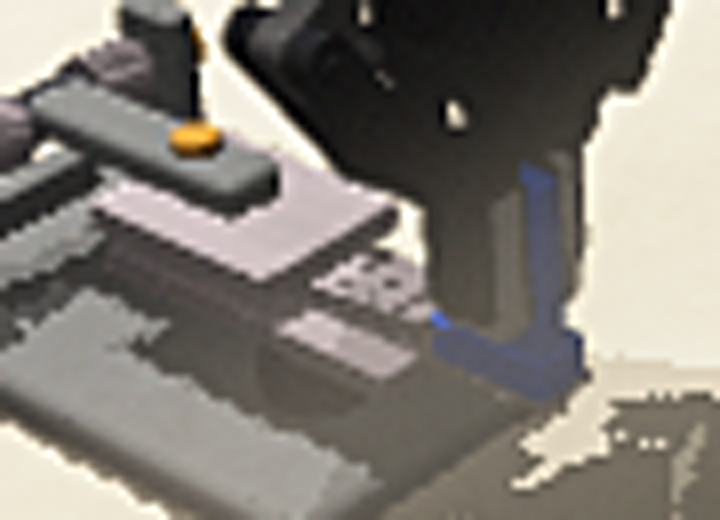

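```bash
python3 -m crank '[{"hand":0,"linear":[0,0,0],"spin":0},{"hand":0,"linear":[0,0,0],"spin":0}]' >/dev/null; python3 st.py
python3 - <<'E'
from h import *
import cv2
for n in("scene","top"):cv2.imwrite(f"pics/fin{n}.png",env.grab_frame(n))
E
python3 look.py k1; python3 lift.py k1
```

```text
t 20.02 tcp [492.81 180.55  62.04] yaw -0.1978 lean fwd/left mrad -0.2 -3.4 F [-0.7  0.6  6. ] gap 0.105
plate front [-0.27 -0.4 ] 0.926 mm 0.88
post(ref) [ 0.   -0.05] 0.992 mm 0.1
arm tip [-0.12 -0.4 ] 0.969 mm 0.87
```

View pics/finscene.png

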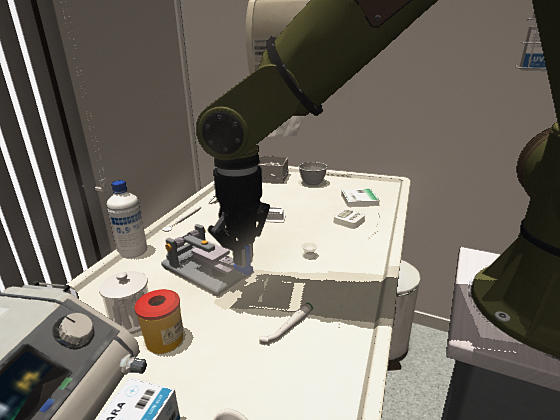

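View pics/fintop.png

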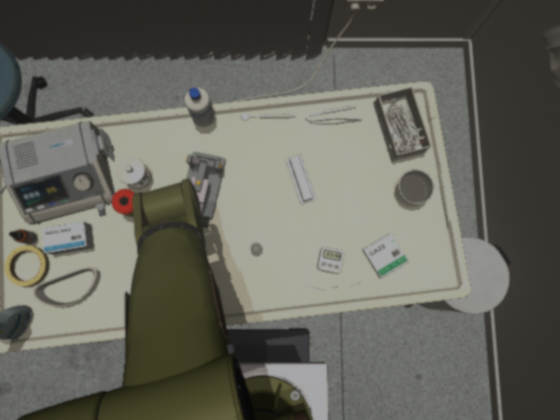

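Nothing else has moved: dish (309,250), handpiece (288,323), timer (348,217) and carton (360,197) are where they started. The gauge is in the mouth at about (240,265). I'm handing it in.

```bash
python3 -c "
from cell import env
print(env.close_job())"
```

```text
the job is handed in; nothing more can be done
None
```

I handed the job in at about 20 s, with the gauge held still by its blue handle and its blade in the bite gap. The plate's front lip is up by about 1 mm.

- **Insertion:** I lifted the gauge from its stand, touched the blade down on the lower table in front of the lip, and slid it in. On the first pass the tool tipped nose-down and the tip dug in, so I backed out part of the way, levelled it and slid it in again.
- **Lip rise:** image comparison put it at 0.8–1.0 mm. Travel past the first drag suggests about 1.3 mm, so the two disagree slightly, but both are well under 3 mm.
- **Snugness:** the last advances dragged with 15–24 N. At rest the tool reads about 1 N or less sideways and 6 N upward.
- **Surroundings:** the last pictures show the other things where they were. By position estimate, the fingers are about 45 mm short of the lip.
- **Not confirmed:** the tool leans about 0.6° from its angle at the grasp. The pictures were too coarse to show whether the blade lies exactly flat on the table.

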